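# Unload the bead annealing kiln with the lift-out hook

## Robot

A 6-joint arm with a two-finger parallel gripper is mounted at the origin on the work surface. World frame = base frame: x ahead of the robot, y to its left, z up, the work surface at z = 0. Lengths are in m, angles in rad, forces in N, time in s.
With the tool pointing down it reaches from about 0.2 to 0.875 m from the base axis. Payload 3.4 kg.
Tool frame: the origin (TCP) lies at the very end of the fingers, on their centre line; the grasp point (between the pads) lies 19 mm behind it; z points along the fingers, y is the line along which they close (so a half turn about z gives the same grasp; the last joint's range is limited). The gripper opens to 94 mm and grips with 3 to 60 N. Pads are 16 mm wide; open, the fingers measure 119 mm over their backs; the gripper's body (75 mm by 177 mm) begins 78 mm behind the grasp point.
Start: joints at [-0.121, 0.276, 1.505, -0, 1.361, -0.121], TCP at [0.575, -0, 0.205] pointing down, gripper open.
Joint ranges: [-2.89, 2.89], [-0.75, 2.08], [0.22, 2.7], [-1.18, 4.32], [0.11, 2.71], [-2.7, 2.7]. Speed limits (rad/s): [2.57, 2.57, 3.14, 3.14, 3.14, 3.14].

## Interface

Orientations are given as a rotation vector (axis times angle).
In Python, from plant import env gives the robot as it stands. The module is installed in compiled form; this text tells all that it offers.
- The arm moves only by the shell command python3 -m jog 'ROWS' [FORCE]. ROWS is JSON, a list of rows, each a list of 5 numbers: the closure in counts, from 0 (fully open) to 255 (shut), then the shift along the tool's x, y, z in units of 400 mm (1.0 is 400 mm), then the turn about the tool's z in units of 45 degrees (1.0 is 45 degrees). In form: [[fingers, dx, dy, dz, yaw], ...]. A call has 1 to 20 rows; each row is the pose to reach, as a shift and turn from the pose commanded when the call began, along the tool's axes at that moment; what a row does not reach only later rows make up. A row lasts 1/10 s, in which the tool goes at most 50 mm and 8.59 degrees, less where a joint would pass 70% of its speed; a pose out of reach is approached as far as the arm can. A call with a number of a shift or a turn outside -1 to 1 is refused whole. A call with a gripper value outside its range is refused whole. The fingers move at their own pace and stop on an object; FORCE is the grip in N (left out, the last holds). Time passes only in rows, so rows that repeat a pose let the fingers close. It gives the time, the measured TCP pose, the force, the opening and the grip force at its end, in the units of the state.
- env.sense(): the state, without advancing time (a new reading comes with each control period).
- env.get_image(name): name is "scene" or "side" or "wrist"; returns a dict with "image" (480x640x3 uint8, red, green, blue), "mtx" (3x3 intrinsics, pixels), "extrinsics" (4x4, takes a point from camera to world coordinates); the wrist camera has in their place "hand_eye" (4x4, takes a point from camera to tool coordinates, whose origin is the TCP and whose axes are the flange's). Camera axes: x right, y down, z forward; pixel columns grow to the right and rows downward; lengths in m; the calibration is good to about 2 mm. A picture is of the moment at which its call begins: read the wrist's pose just before it. There is no depth.
- env.hand_in(): hands the job in; it is judged then, once.
The state is a dict: "t": time; "q": joint angles; "joint_velocities": joint speeds; "tau": joint torques, N m; "tool_pos": TCP position; "ee_rot": TCP orientation; "force": force on the tool from outside, world axes, zero at the start; "torque": the same for the moment, N m; "opening": opening from 0.0 (shut) to 1.0 (fully open); "finger_force": force on a finger pad.
Only numpy, scipy, OpenCV 4.12 (cv2) and the standard library are available. Lean on these libraries where they do the work, as an engineer would, in place of code of your own. Each camera call takes 0.05 s, during which the arm holds its last target. There are 200 camera calls.

## Task

Unload the bead kiln: slide its lid fully open, take the lift-out hook from its fork stand and use it to lift each basket of beads that is in the kiln by its bail and set it down gently, upright, well on the cooling shelf. The baskets are still hot: only the hook may touch them, never the fingers, and they must not be tipped. Once all are on the shelf, hang the hook back in its fork and slide the lid fully shut; leave everything else on the bench where it is.

Things in the scene. Friction and masses are not known exactly. Their poses are not given: they have to be found in the camera images.
- kiln_mouth (a point): Centre of the chamber's mouth, 180 mm up, on top of the bead kiln: blue casing 290 mm deep (x, its front 90 mm towards -x of this point), 360 mm wide (y), 180 mm high. The chamber is a narrow brick-lined slot, 84 mm (x) by 280 mm (y). Two lid rails run along x on top, inner faces 146 mm either side of this point, their tops at 201 mm. Frame: x away from the robot, z up.
- kiln_ledge (a point): Point in the chamber 108 mm straight below kiln_mouth, level with the top (72 mm above the bench) of the two 12 mm wide ledges along the chamber's long sides, which leave 60 mm clear between them. At each end of the chamber a stop 17 mm thick rises 12 mm above the ledges. Frame as kiln_mouth's.
- lid (a joint): Position of the kiln's sliding lid, m: 0 fully shut, 0.115 fully open. It slides along the kiln's +x (away from the robot) in its rails, stays where it is left and takes about 3 N to move.
- lid_handle (a point): Centre of the lid's grip bar: a dark wooden bar 12 mm wide (along the kiln's x), 100 mm long (along the kiln's y) and 12 mm high, its centre 226 mm above the bench and 30 mm clear of the lid below it, on two thin posts 40 mm either side of its centre. It moves with the lid.
- basket1: Loose wire basket of red and orange glass beads, 90 to 160 g. Origin: centre of its underside, z up. Body 50 (x) x 44 (y) x 35 mm high; lips at 35 to 38 mm make it 78 mm long in x, 46 mm in y, and by these it hangs on the kiln ledges, its y along the kiln's y. Beads heap to 45 mm at most. A rigid bail stands in its x-z plane. May be absent (None).
- basket1_bail (a point): Top of basket 1's bail, on the wire's axis, 79 mm above the basket's underside and over its centre; wire 4 mm thick. The bail peaks in a small hump for the hook, 12 mm wide inside at its foot and 10 mm high, from whose foot it slopes down to both lips along the basket's x; a hook goes under it along the basket's y. Frame as the basket's.
- basket2: Loose wire basket of blue and white glass beads, 90 to 160 g. Origin: centre of its underside, z up. Body 50 (x) x 44 (y) x 35 mm high; lips at 35 to 38 mm make it 78 mm long in x, 46 mm in y, and by these it hangs on the kiln ledges, its y along the kiln's y. Beads heap to 45 mm at most. A rigid bail stands in its x-z plane. May be absent (None).
- basket2_bail (a point): Top of basket 2's bail, on the wire's axis, 79 mm above the basket's underside and over its centre; wire 4 mm thick. The bail peaks in a small hump for the hook, 12 mm wide inside at its foot and 10 mm high, from whose foot it slopes down to both lips along the basket's x; a hook goes under it along the basket's y. Frame as the basket's.
- basket3: Loose wire basket of green glass beads, 90 to 160 g. Origin: centre of its underside, z up. Body 50 (x) x 44 (y) x 35 mm high; lips at 35 to 38 mm make it 78 mm long in x, 46 mm in y, and by these it hangs on the kiln ledges, its y along the kiln's y. Beads heap to 45 mm at most. A rigid bail stands in its x-z plane. May be absent (None).
- basket3_bail (a point): Top of basket 3's bail, on the wire's axis, 79 mm above the basket's underside and over its centre; wire 4 mm thick. The bail peaks in a small hump for the hook, 12 mm wide inside at its foot and 10 mm high, from whose foot it slopes down to both lips along the basket's x; a hook goes under it along the basket's y. Frame as the basket's.
- basket4: Loose wire basket of yellow and amber glass beads, 90 to 160 g. Origin: centre of its underside, z up. Body 50 (x) x 44 (y) x 35 mm high; lips at 35 to 38 mm make it 78 mm long in x, 46 mm in y, and by these it hangs on the kiln ledges, its y along the kiln's y. Beads heap to 45 mm at most. A rigid bail stands in its x-z plane. May be absent (None).
- basket4_bail (a point): Top of basket 4's bail, on the wire's axis, 79 mm above the basket's underside and over its centre; wire 4 mm thick. The bail peaks in a small hump for the hook, 12 mm wide inside at its foot and 10 mm high, from whose foot it slopes down to both lips along the basket's x; a hook goes under it along the basket's y. Frame as the basket's.
- hook_grip (a point): Lift-out hook (loose, 145 to 205 g): the centre of its upright wooden handle, 16 mm thick along its y (grip it so), 26 mm along its x, 68 mm high, a brass cap 30 x 22 x 8 mm on top. Below it a round collar, 32 mm across, 5 mm thick, its underside 39 mm below this point; then a straight 6 mm steel shaft on the z axis that ends in a J turned to the hook's -x. z up.
- hook_bowl (a point): The lowest inside point of the J, where a bail comes to sit: 10 mm towards the hook's -x from the shaft's axis, 82 mm below the collar's underside and 121 mm below hook_grip. The J's underside is 6 mm below this point, its tip (20 mm towards -x from the shaft's axis) tops out 12 mm above it. Axes as the hook's.
- stand_seat (a point): Fixed fork stand for the hook. The seat: middle of the slot, on the fork's upper face, 150 mm above the bench. The 14 mm slot runs along the stand's x, open at a flared mouth 40 mm to -x of the seat; fork 6 mm thick, 40 mm wide, its post 38 mm to +x, no higher than the fork. The hook hangs here by its collar, shaft in the slot, J to the stand's -x, free to be lifted straight up.
- shelf: The cooling shelf itself, origin at the centre of its underside.
- shelf_top (a point): Centre of the top of the cooling shelf: a terracotta-coloured ceramic kiln shelf 200 mm (x) by 280 mm (y), 12 mm thick, 1.3 kg, lying loose and flat on the bench.
- tweezers: steel tweezers 170 mm long, lying flat; bystander
- dish: terracotta bowl, 96 mm across, 42 mm high; bystander
- rodjar: clear jar 84 mm across, 105 mm high, holding coloured glass rods that stand up to 215 mm; bystander
- roller: small bead roller with brass barrel and wooden top, 60 mm long, 39 mm high; bystander
- beadjar: amber jar with white cap, 60 mm across, 75 mm high; bystander
Not all that is in view belongs to the job. There is more than one size of the part that bears hook_grip; the job needs the smallest.

How it is judged:
By the outcome, as a careful person would: the job done as asked, in the order asked, and still so for the second after the job is handed in, with the robot touching nothing.
Of basket1, basket2, basket3, basket4 only 2 to 3 are there at a start; the rules pass over those that are not, and their reading is None.
At some moment in a run one of shelf may be knocked a few centimetres aside while the robot is not near it.
Once in a run the grip may slacken for a moment while it holds something.
It also fails if it takes over 210 s, if anything falls off the work surface, if the arm or the gripper's body presses on something with over 40 N, if the wrist force passes 120 N, or if a joint passes its speed limit or range.

## Working session

There is one attempt and no reset: what is moved stays moved. The work goes in short steps, Python scripts to look and compute and a shell command to move; the robot and the scene stay as the last step left them, time stands still between calls to the robot, and variables do not carry over. Pictures are saved under pics/ and viewed, at most 14 in all, crops included, and the job is handed in when it is done.

```bash
mkdir -p pics; cat > h.py <<'E'
import numpy as np, cv2, sys
from plant import env
from scipy.spatial.transform import Rotation as R
def snap(name,fn=None):
    s=env.sense(); d=env.get_image(name)
    if name=="wrist":
        T=np.eye(4);T[:3,:3]=R.from_rotvec(s["ee_rot"]).as_matrix();T[:3,3]=s["tool_pos"]
        E=T@np.array(d["hand_eye"])
    else: E=np.array(d["extrinsics"])
    K=np.array(d["mtx"])
    if fn:
        cv2.imwrite("pics/"+fn+".png",d["image"][:,:,::-1]); np.savez("pics/"+fn+".npz",K=K,E=E)
    return d["image"],K,E
def load(fn):
    z=np.load("pics/"+fn+".npz"); return cv2.imread("pics/"+fn+".png")[:,:,::-1],z["K"],z["E"]
def onz(K,E,uv,z):
    r=E[:3,:3]@np.linalg.inv(K)@np.array([uv[0],uv[1],1.]); return E[:3,3]+r*(z-E[2,3])/r[2]
def proj(K,E,p):
    c=np.linalg.inv(E)@np.append(p,1); u=K@c[:3]; return u[:2]/u[2]
def tri(views):
    A=np.zeros((3,3));b=np.zeros(3)
    for K,E,uv in views:
        r=E[:3,:3]@np.linalg.inv(K)@np.array([uv[0],uv[1],1.]);r/=np.linalg.norm(r)
        P=np.eye(3)-np.outer(r,r);A+=P;b+=P@E[:3,3]
    return np.linalg.solve(A,b)
E
python3 - <<'E'
from h import *
np.set_printoptions(precision=3,suppress=True)
print(env.sense())
for n in ("scene","side","wrist"):
    i,K,E=snap(n,n+"0"); print(n,K,E)
E
```

```text
{'t': 0.0, 'q': array([-0.121,  0.277,  1.506,  0.   ,  1.361, -0.121]), 'joint_velocities': array([-0.   ,  0.   ,  0.001, -0.002, -0.   ,  0.002]), 'tau': array([  0.   , -40.459, -23.723,   0.07 ,   0.035,  -0.   ]), 'tool_pos': array([0.574, 0.   , 0.205]), 'ee_rot': array([-2.22 , -2.22 ,  0.002]), 'force': array([ 0.045,  0.039, -0.397]), 'torque': array([-0.049, -0.016,  0.017]), 'finger_force': 0.0, 'opening': 1.0003280430785286}
scene [[620.695   0.    308.118]
 [  0.    620.695 237.346]
 [  0.      0.      1.   ]] [[-0.08   0.567 -0.82   1.639]
 [ 0.997  0.045 -0.066  0.189]
 [-0.001 -0.823 -0.569  0.915]
 [ 0.     0.     0.     1.   ]]
side [[499.115   0.    313.891]
 [  0.    499.115 237.954]
 [  0.      0.      1.   ]] [[-0.994  0.079 -0.081  0.582]
 [ 0.112  0.773 -0.624  0.844]
 [ 0.013 -0.629 -0.777  1.099]
 [ 0.     0.     0.     1.   ]]
wrist [[414.335   0.    321.606]
 [  0.    414.335 236.914]
 [  0.      0.      1.   ]] [[ 1.     0.    -0.002  0.575]
 [-0.    -0.973 -0.231  0.066]
 [-0.002  0.231 -0.973  0.384]
 [ 0.     0.     0.     1.   ]]
```

View pics/scene0.png

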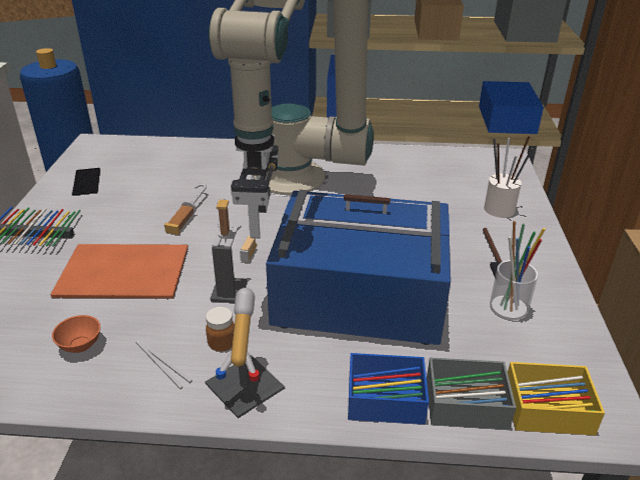

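View pics/side0.png

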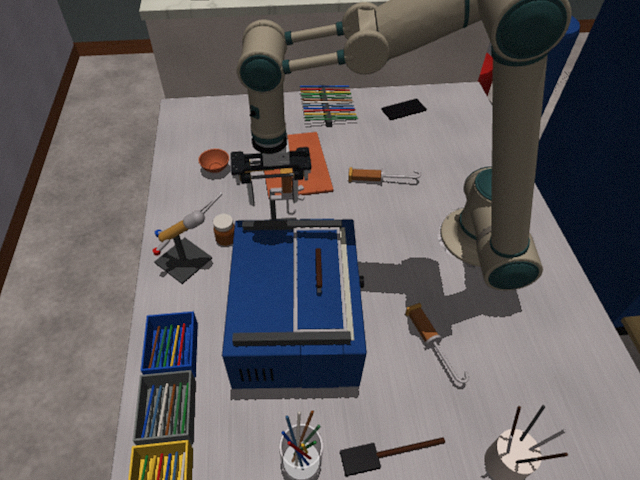

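The scene view shows the kiln with its dark lid bar at about (367,199), the hook standing in its fork at about (223,215), the shelf at (122,270), and two larger hooks lying loose on the bench. The side view shows the lid bar at (319,270) and the shelf partly hidden behind the gripper.

```bash
python3 - <<'E'
from h import *
a,_,_=load("scene0");b,_,_=load("side0")
A=cv2.resize(a[180:310,190:450],(800,400),interpolation=cv2.INTER_CUBIC)
B=cv2.resize(b[130:240,190:440],(800,352),interpolation=cv2.INTER_CUBIC)
o=np.vstack([A,B]);o=cv2.resize(o,(798,600*1))
cv2.imwrite("pics/c1.png",o[:,:,::-1])
np.set_printoptions(precision=3,suppress=True)
# handle bar mask
for n,(im,K,E),roi in (("scene",load("scene0"),(330,185,410,225)),("side",load("side0"),(305,235,335,305))):
    x0,y0,x1,y1=roi; hsv=cv2.cvtColor(np.ascontiguousarray(im[y0:y1,x0:x1]),cv2.COLOR_RGB2HSV)
    m=((hsv[...,0]<20)|(hsv[...,0]>170))&(hsv[...,1]>80)
    c=max(cv2.findContours(m.astype(np.uint8),0,2)[0],key=cv2.contourArea); r=cv2.minAreaRect(c+[x0,y0]);print(n,r,cv2.boxPoints(r).round(1).tolist(), onz(K,E,r[0],.229))
# shelf on scene
im,K,E=load("scene0");hsv=cv2.cvtColor(np.ascontiguousarray(im),cv2.COLOR_RGB2HSV)
m=((hsv[...,0]<14)&(hsv[...,1]>140)).astype(np.uint8);m[:230]=0;m[310:]=0;m[:,200:]=0
m=cv2.morphologyEx(m,cv2.MORPH_OPEN,np.ones((3,3)))
c=max(cv2.findContours(m,0,2)[0],key=cv2.contourArea)
ap=cv2.approxPolyDP(c,6,True)[:,0];print([ (p.tolist(),onz(K,E,p,.012)) for p in ap])
E
```

```text
scene ((366.438232421875, 198.30291748046875), (45.250938415527344, 4.831879615783691), 4.39870548248291) [[343.70001220703125, 199.0], [344.1000061035156, 194.1999969482422], [389.20001220703125, 197.60000610351562], [388.79998779296875, 202.39999389648438]] [0.493 0.222 0.229]
side ((318.5, 268.0), (38.0, 5.0), 90.0) [[316.0, 249.0], [321.0, 249.0], [321.0, 287.0], [316.0, 287.0]] [0.491 0.228 0.229]
[([51, 295], array([ 0.61 , -0.476,  0.012])), ([172, 297], array([ 0.595, -0.202,  0.012])), ([186, 245], array([ 0.394, -0.219,  0.012])), ([78, 245], array([ 0.415, -0.49 ,  0.012]))]
```

View pics/c1.png

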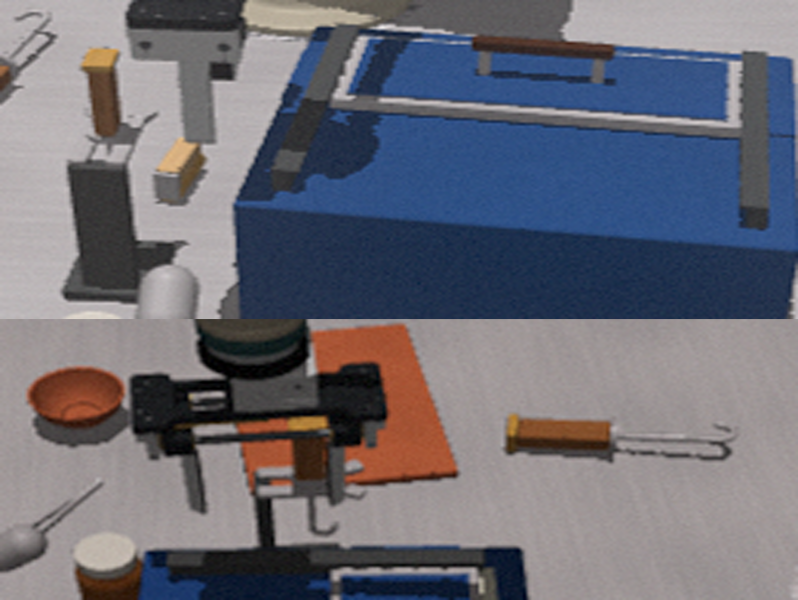

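View pics/wrist0.png

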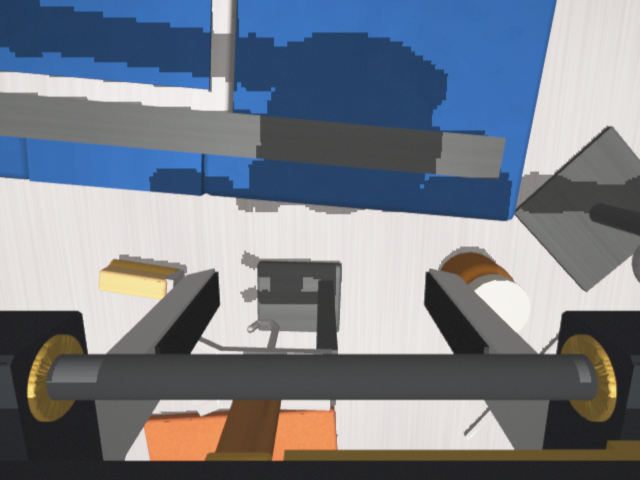

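The crop shows the hook in its fork with its brass cap at about (222,204) in the scene view. The wrist view shows the kiln edges tilted about 5°, and the J and fork at about (275,320).

```bash
python3 - <<'E'
from h import *
np.set_printoptions(precision=3,suppress=True)
_,K,E=load("scene0")
print("cap",onz(K,E,(222.5,203.6),.231), "bar",onz(K,E,(344,196.5),.229),onz(K,E,(389,200),.229))
_,K,E=load("wrist0")
print("edge",onz(K,E,(0,178),.18),onz(K,E,(510,220),.18))
_,K,E=load("side0")
print("cap",onz(K,E,(190+308/3.19,130+(425-319)/2.55),.231))
E
python3 -m jog '[[0,0,0,-0.1,0],[0,0,0,-0.25,0],[0,0.1,-0.05,-0.3,0.05],[0,0.2,-0.1,-0.3,0.1],[0,0.3,-0.15,-0.3,0.1],[0,0.4,-0.2,-0.3,0.1],[0,0.4,-0.2,-0.3,0.1],[0,0.4,-0.2,-0.3,0.1]]'
python3 - <<'E'
from h import *
snap("wrist","w1")
E
```

```text
cap [ 0.541 -0.08   0.231] bar [0.489 0.174 0.229] [0.496 0.27  0.229]
edge [0.417 0.047 0.18 ] [0.669 0.026 0.18 ]
cap [ 0.536 -0.074  0.231]
t: 0.95
tool_pos: [0.4946, 0.1604, 0.3255]
ee_rot: [2.304, 2.134, -0.0]
force: [-0.8, -0.4, -0.6]
opening: 1.001
finger_force: 0.0
```

View pics/w1.png

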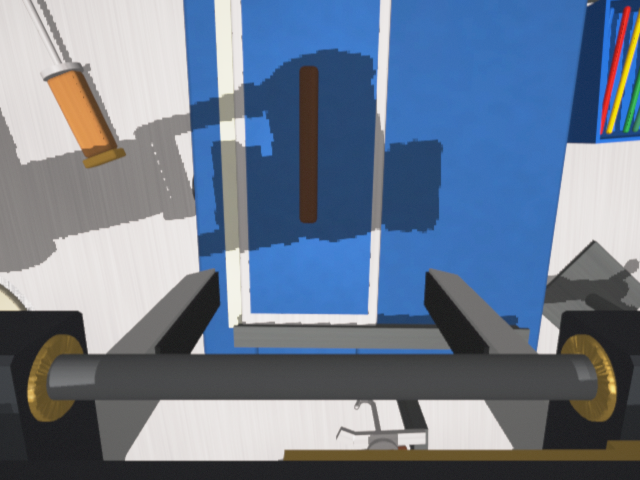

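The wrist view shows the bar upright in the image, centred at about (309,145), so the yaw is right. The lid's white border and the rail show at the bottom.

```bash
python3 - <<'E'
from h import *
np.set_printoptions(precision=4,suppress=True)
im,K,E=load("w1")
hsv=cv2.cvtColor(np.ascontiguousarray(im),cv2.COLOR_RGB2HSV)
m=(((hsv[...,0]<15)|(hsv[...,0]>170))&(hsv[...,1]>100)).astype(np.uint8);m[:50]=0;m[235:]=0;m[:,:290]=0;m[:,335:]=0
c=max(cv2.findContours(m,0,2)[0],key=cv2.contourArea);r=cv2.minAreaRect(c);print(r)
p=onz(K,E,r[0],.232);print(p, onz(K,E,(309,67),.232),onz(K,E,(309,222),.232))
s=env.sense();Rm=R.from_rotvec(s["ee_rot"]).as_matrix()
p[2]=.212
print("shift units",Rm.T@(p-s["tool_pos"])/.4, Rm)
for uv,z in(((236,315),.201),((445,330),.201),((232,322),.19)):print(onz(K,E,uv,z))
E
```

```text
((308.0, 144.0), (154.0, 16.0), 90.0)
[0.4911 0.2236 0.232 ] [0.4956 0.2698 0.232 ] [0.4875 0.1726 0.232 ]
shift units [ 0.1589 -0.0227  0.2831] [[ 0.0779  0.997   0.0002]
 [ 0.997  -0.0779 -0.001 ]
 [-0.001   0.0003 -1.    ]]
[0.4223 0.0962 0.201 ]
[0.5868 0.0707 0.201 ]
[0.4154 0.0856 0.19  ]
```

```bash
python3 -m jog '[[0,0.08,-0.023,0.08,0],[0,0.157,-0.023,0.16,0],[0,0.157,-0.023,0.22,0],[0,0.157,-0.023,0.26,0],[0,0.157,-0.023,0.28,0],[0,0.157,-0.023,0.283,0],[255,0.157,-0.023,0.283,0],[255,0.157,-0.023,0.283,0],[255,0.157,-0.023,0.283,0],[255,0.157,-0.023,0.283,0],[255,0.157,-0.023,0.283,0],[255,0.157,-0.023,0.283,0],[255,0.157,-0.023,0.283,0],[255,0.157,-0.023,0.283,0]]' 25
```

```text
t: 2.4
tool_pos: [0.4908, 0.2234, 0.2123]
ee_rot: [2.307, 2.133, 0.0]
force: [-0.0, 0.0, 0.6]
opening: 0.356
finger_force: 0.0
```

```bash
python3 -m jog '[[255,0,0,0,0],[255,0,0,0,0],[255,0,0,0,0],[255,0,0,0,0],[255,0,0.005,0,0],[255,0,0.015,0,0],[255,0,0.03,0,0],[255,0,0.05,0,0],[255,0,0.075,0,0],[255,0,0.1,0,0],[255,0,0.125,0,0],[255,0,0.15,0,0],[255,0,0.175,0,0],[255,0,0.2,0,0],[255,0,0.225,0,0],[255,0,0.25,0,0],[255,0,0.27,0,0],[255,0,0.283,0,0],[255,0,0.29,0,0],[255,0,0.29,0,0]]' 25
```

```text
t: 4.4
tool_pos: [0.603, 0.2135, 0.2122]
ee_rot: [-2.304, -2.129, 0.011]
force: [-9.8, -4.8, 6.6]
opening: 0.126
finger_force: 25.0
```

```bash
python3 -m jog '[[255,0,0.004,0,0],[255,0,0.01,0,0],[255,0,0.012,0,0],[255,0,0.012,0,0]]'
python3 -m jog '[[255,0,-0.008,0,0],[0,0,-0.008,0,0],[0,0,-0.008,0,0],[0,0,-0.008,0,0],[0,0,-0.008,0,0],[0,0,-0.008,0,0],[0,0,-0.008,-0.05,0],[0,0,-0.008,-0.15,0],[0,-0.07,-0.11,-0.25,0],[0,-0.15,-0.22,-0.28,0],[0,-0.15,-0.3,-0.28,0],[0,-0.15,-0.3,-0.28,0],[0,-0.15,-0.3,-0.28,0]]'
python3 - <<'E'
from h import *
snap("wrist","w2")
E
```

```text
t: 4.8
tool_pos: [0.6029, 0.2135, 0.2121]
ee_rot: [-2.298, -2.126, 0.022]
force: [-19.1, -4.1, 9.7]
opening: 0.124
finger_force: 25.0
t: 6.1
tool_pos: [0.4869, 0.1636, 0.3253]
ee_rot: [2.306, 2.131, 0.005]
force: [0.3, 0.3, 0.4]
opening: 0.995
finger_force: 0.0
```

View pics/w2.png

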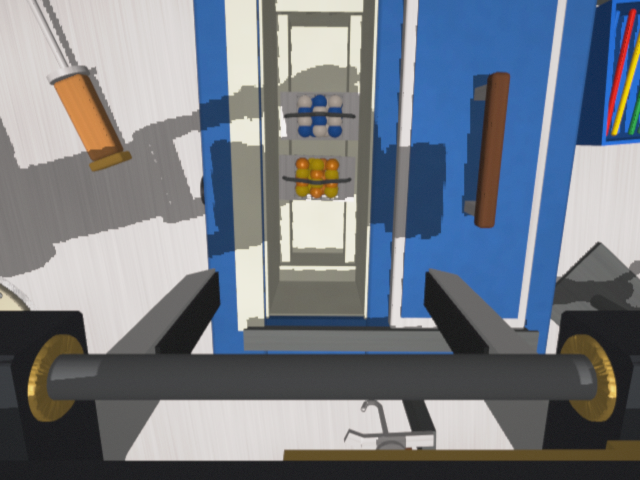

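The lid is open. The chamber holds two baskets: blue/white with its bail at (319,116), and yellow with its bail at (317,181). Both chamber ends are visible and there is no third basket.

```bash
python3 - <<'E'
from h import *
np.set_printoptions(precision=4,suppress=True)
im,K,E=load("w2")
for n,uv,z in(("b2",(319,116),.116),("b4",(317,181),.116),("b2l",(287,113),.075),("b2r",(356,113),.075),
 ("mouth bl",(269,317),.18),("br",(365,317),.18),("ml",(263,100),.18),("mr",(375,100),.18),("bar",(495,72),.232),("bar2",(487,226),.232)):print(n,onz(K,E,uv,z))
o=cv2.resize(im[80:210,240:400],(738,600),interpolation=cv2.INTER_CUBIC);cv2.imwrite("pics/c2.png",o[:,:,::-1])
E
```

```text
b2 [0.4923 0.2496 0.116 ]
b4 [0.4858 0.1915 0.116 ]
b2l [0.4608 0.2571 0.075 ]
b2r [0.5293 0.2517 0.075 ]
mouth bl [0.4371 0.0869 0.18  ]
br [0.518  0.0804 0.18  ]
ml [0.4514 0.261  0.18  ]
mr [0.5349 0.2544 0.18  ]
bar [0.603  0.2611 0.232 ]
bar2 [0.5994 0.1637 0.232 ]
```

View pics/c2.png

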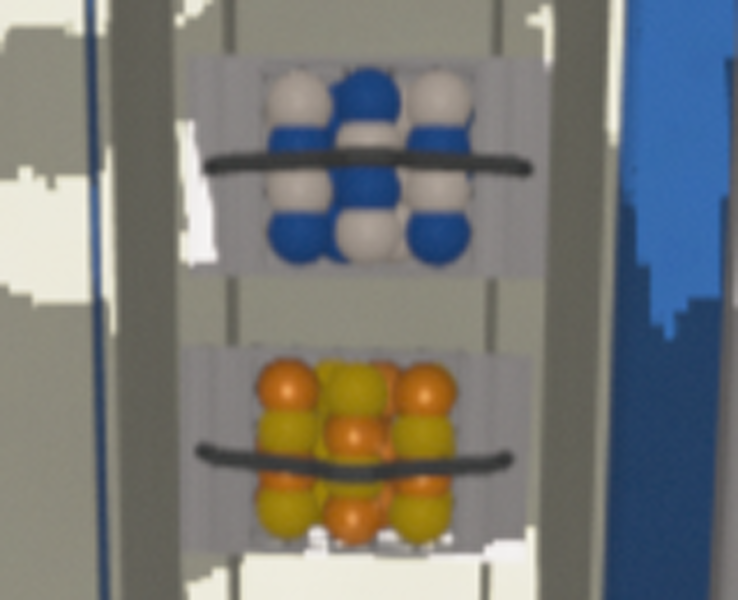

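Both baskets are centred in the chamber, at about (0.493,0.252) and (0.486,0.191). The chamber yaw is about -5°. Next I go to the hook.

```bash
python3 -m jog '[[0,0,0.02,-0.05,0],[0,-0.1,0.05,-0.1,-0.15],[0,-0.2,0.08,-0.1,-0.3],[0,-0.3,0.12,-0.1,-0.45],[0,-0.4,0.17,-0.1,-0.6],[0,-0.5,0.174,-0.1,-0.75],[0,-0.59,0.174,-0.1,-0.9],[0,-0.59,0.174,-0.1,-1],[0,-0.59,0.174,-0.1,-1]]'
python3 -m jog '[[0,0,0,0,-0.19],[0,0,0,0,-0.38],[0,0,0,0,-0.57],[0,0,0,0,-0.76],[0,0,0,0,-0.95],[0,0,0,0,-1],[0,0,0,0,-1],[0,0,0,0,-1]]'
python3 - <<'E'
from h import *
snap("wrist","w3")
E
```

```text
t: 7.05
tool_pos: [0.5394, -0.0788, 0.3629]
ee_rot: [-1.318, -2.85, -0.0]
force: [0.7, 1.1, 0.1]
opening: 0.998
finger_force: 0.0
t: 7.85
tool_pos: [0.5385, -0.0768, 0.3638]
ee_rot: [-0.125, -3.139, -0.001]
force: [0.2, 0.3, -0.8]
opening: 0.998
finger_force: 0.0
```

View pics/w3.png

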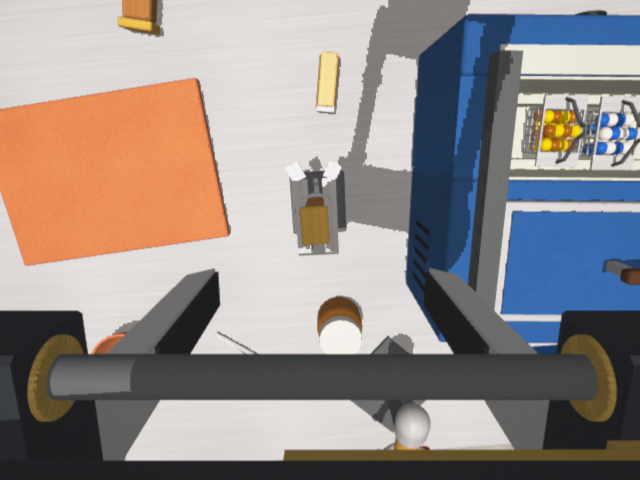

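The wrist view shows the brass cap at (315,225), the fork nearly upright in the image, and the shelf at left with corners at (198,79) and (228,235).

```bash
python3 - <<'E'
from h import *
np.set_printoptions(precision=4,suppress=True)
im,K,E=load("w3")
hsv=cv2.cvtColor(np.ascontiguousarray(im),cv2.COLOR_RGB2HSV)
m=((hsv[...,0]>14)&(hsv[...,0]<28)&(hsv[...,1]>120)).astype(np.uint8);m[:195]=0;m[260:]=0;m[:,:290]=0;m[:,345:]=0
c=max(cv2.findContours(m,0,2)[0],key=cv2.contourArea);r=cv2.minAreaRect(c);print(r,cv2.boxPoints(r).tolist())
b=cv2.boxPoints(r);P=[onz(K,E,x,.231) for x in b];print(np.array(P))
p=np.mean(P,0);p[2]=.170
s=env.sense();Rm=R.from_rotvec(s["ee_rot"]).as_matrix();print("d",Rm.T@(p-s["tool_pos"])/.4,p);print(Rm)
print("fork",[onz(K,E,u,.15) for u in((299,253),(337,250),(293,180),(331,178))])
print("shelf",onz(K,E,(198,79),.012),onz(K,E,(228,235),.012),onz(K,E,(24,265),.012))
o=cv2.resize(im[150:265,260:370],(570,596),interpolation=cv2.INTER_CUBIC);cv2.imwrite("pics/c3.png",o[:,:,::-1])
E
```

```text
((314.4136962890625, 224.00753784179688), (39.41646957397461, 27.504901885986328), 85.03025817871094) [[299.0056457519531, 205.5647735595703], [326.4071350097656, 203.18202209472656], [329.8217468261719, 242.45030212402344], [302.4202575683594, 244.8330535888672]]
[[ 0.5205 -0.093   0.231 ]
 [ 0.5204 -0.072   0.231 ]
 [ 0.5513 -0.0717  0.231 ]
 [ 0.5515 -0.0931  0.231 ]]
d [ 0.0047 -0.0145  0.4848] [ 0.5359 -0.0825  0.17  ]
[[-0.9969  0.0792 -0.0002]
 [ 0.0792  0.9969  0.0002]
 [ 0.0002  0.0002 -1.    ]]
fork [array([ 0.5799, -0.1027,  0.15  ]), array([ 0.5799, -0.0652,  0.15  ]), array([ 0.5082, -0.1018,  0.15  ]), array([ 0.5092, -0.0659,  0.15  ])]
shelf [ 0.3906 -0.2152  0.012 ] [ 0.5857 -0.2044  0.012 ] [ 0.6049 -0.4822  0.012 ]
```

View pics/c3.png

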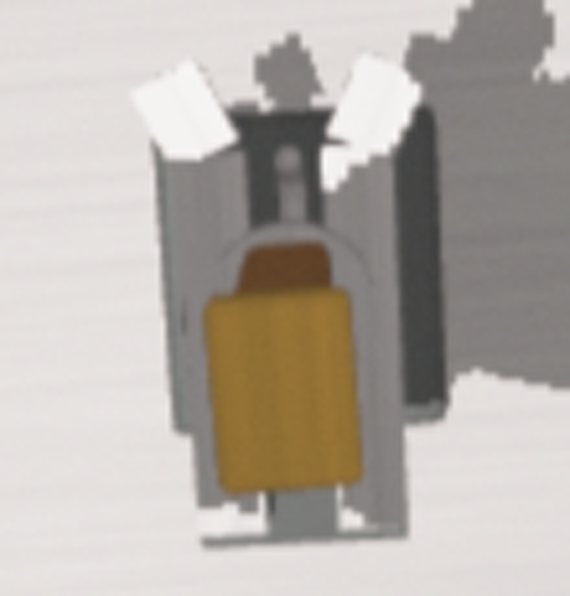

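```bash
python3 -m jog '[[0,0.005,-0.0145,0,-0.1],[0,0.005,-0.0145,0.1,-0.1],[0,0.005,-0.0145,0.2,-0.1],[0,0.005,-0.0145,0.28,-0.1],[0,0.005,-0.0145,0.34,-0.1],[0,0.005,-0.0145,0.4,-0.1],[0,0.005,-0.0145,0.44,-0.1],[0,0.005,-0.0145,0.465,-0.1],[0,0.005,-0.0145,0.47,-0.1],[0,0.005,-0.0145,0.47,-0.1],[255,0.005,-0.0145,0.47,-0.1],[255,0.005,-0.0145,0.47,-0.1],[255,0.005,-0.0145,0.47,-0.1],[255,0.005,-0.0145,0.47,-0.1],[255,0.005,-0.0145,0.47,-0.1],[255,0.005,-0.0145,0.47,-0.1],[255,0.005,-0.0145,0.47,-0.1],[255,0.005,-0.0145,0.47,-0.1],[255,0.005,-0.0145,0.47,-0.1],[255,0.005,-0.0145,0.47,-0.1]]' 8
python3 -m jog '[[255,0,0,0,0],[255,0,0,0,0],[255,0,0,0,0],[255,0,0,0,0],[255,0,0,0,0],[255,0,0,0,0]]' 55
```

```text
t: 9.9
tool_pos: [0.5353, -0.0828, 0.1763]
ee_rot: [0.0, 3.142, 0.0]
force: [0.1, 0.9, 0.2]
opening: 0.235
finger_force: 8.0
t: 10.5
tool_pos: [0.5353, -0.0828, 0.1762]
ee_rot: [-0.0, 3.142, 0.0]
force: [0.2, 0.6, -0.2]
opening: 0.227
finger_force: 55.0
```

The opening reads 22 mm, which is the cap's width, so the fingers are on the cap. I open, go lower and try again.

```bash
python3 -m jog '[[150,0,0,0,0],[150,0,0,0,0],[150,0,0,0.01,0],[150,0,0,0.02,0],[150,0,0,0.03,0],[150,0,0,0.033,0],[150,0,0,0.033,0],[255,0,0,0.033,0],[255,0,0,0.033,0],[255,0,0,0.033,0],[255,0,0,0.033,0],[255,0,0,0.033,0],[255,0,0,0.033,0],[255,0,0,0.033,0],[255,0,0,0.033,0]]' 8
python3 -m jog '[[255,0,0,0,0],[255,0,0,0,0],[255,0,0,0,0],[255,0,0,0,0]]' 30
python3 - <<'E'
from h import *
snap("side","s4");a,_,_=snap("wrist","w4")
b,_,_=load("s4")
o=np.hstack([cv2.resize(a,(480,360)),cv2.resize(b[120:240,240:340],(300,360),interpolation=cv2.INTER_CUBIC)]);cv2.imwrite("pics/c4.png",o[:,:,::-1])
E
```

```text
t: 12.0
tool_pos: [0.5355, -0.0829, 0.1633]
ee_rot: [-0.0, 3.141, -0.0]
force: [0.4, 0.8, 0.7]
opening: 0.232
finger_force: 8.0
t: 12.4
tool_pos: [0.5354, -0.0829, 0.1632]
ee_rot: [-0.0, 3.141, 0.0]
force: [0.4, 1.1, 3.1]
opening: 0.232
finger_force: 30.0
```

View pics/c4.png

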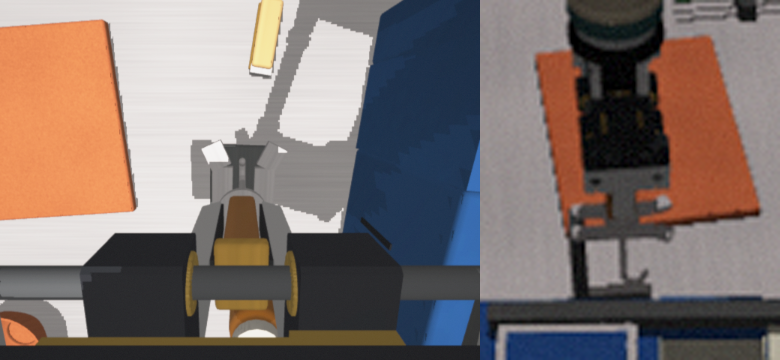

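```bash
python3 - <<'E'
from h import *
a,_,_=load("w4")
o=cv2.resize(a[180:420,230:420],(475,600),interpolation=cv2.INTER_CUBIC);cv2.imwrite("pics/c5.png",o[:,:,::-1])
E
```

```text
(no output)
```

View pics/c5.png

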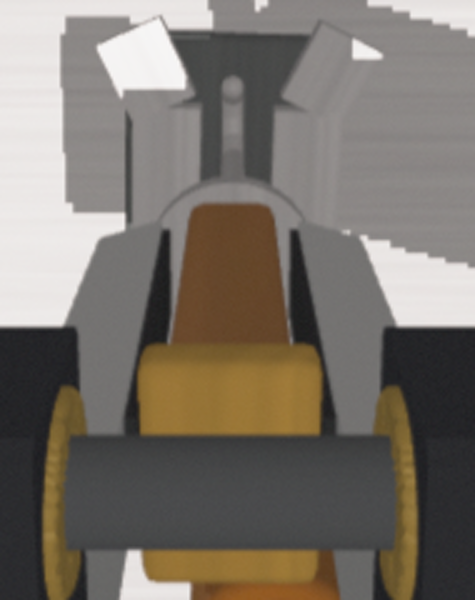

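The zoom shows the straight fingers bearing on the 22 mm cap with gaps beside the handle. I'll grip the cap itself at the pads instead, with the TCP at about z = 0.204.

```bash
python3 -m jog '[[160,0,0,0,0],[160,0,0,0,0],[160,0,0,-0.02,0],[160,0,0,-0.05,0],[160,0,0,-0.08,0],[160,0,0,-0.1,0],[160,0,0,-0.102,0],[160,0,0,-0.102,0],[255,0,0,-0.102,0],[255,0,0,-0.102,0],[255,0,0,-0.102,0],[255,0,0,-0.102,0],[255,0,0,-0.102,0],[255,0,0,-0.102,0]]' 8
python3 -m jog '[[255,0,0,0,0],[255,0,0,0,0],[255,0,0,0,0],[255,0,0,0,0],[255,0,0,0,0],[255,0,0,-0.002,0],[255,0,0,-0.005,0],[255,0,0,-0.01,0],[255,0,0,-0.02,0],[255,0,0,-0.035,0],[255,0,0,-0.05,0],[255,0,0,-0.05,0]]' 60
```

```text
t: 13.9
tool_pos: [0.5351, -0.0829, 0.2035]
ee_rot: [-0.0, -3.141, -0.0]
force: [0.2, -1.0, -2.0]
opening: 0.23
finger_force: 8.0
t: 15.1
tool_pos: [0.5361, -0.0831, 0.2252]
ee_rot: [-0.0, 3.139, -0.001]
force: [-0.3, -0.3, -1.9]
opening: 0.227
finger_force: 60.0
```

```bash
python3 -m jog '[[255,0,0,-0.02,0],[255,0,0,-0.05,0],[255,0,0,-0.1,0],[255,0,0,-0.15,0],[255,0,0,-0.2,0],[255,0,0,-0.25,0],[255,0,0,-0.3,0],[255,0,0,-0.35,0],[255,0,0,-0.38,0],[255,0,0,-0.385,0],[255,0,0,-0.385,0]]'
python3 -m jog '[[255,0.005,0.02,0,0.05],[255,0.01,0.05,0,0.12],[255,0.02,0.1,0,0.2],[255,0.03,0.16,0,0.3],[255,0.05,0.22,0,0.4],[255,0.06,0.28,0,0.5],[255,0.07,0.34,0,0.6],[255,0.09,0.4,0,0.7],[255,0.1,0.46,0,0.8],[255,0.11,0.52,0,0.9],[255,0.12,0.57,0,0.97],[255,0.13,0.6,0,1],[255,0.1305,0.615,0,1],[255,0.1305,0.618,0,1],[255,0.1305,0.618,0,1]]'
python3 -m jog '[[255,0,0,0,0.08],[255,0,0,0,0.2],[255,0,0,0,0.35],[255,0,0,0,0.5],[255,0,0,0,0.65],[255,0,0,0,0.8],[255,0,0,0,0.92],[255,0,0,0,1],[255,0,0,0,1]]'
python3 -m jog '[[255,0,0,0,0.08],[255,0,0,0,0.11],[255,0,0,0,0.11],[255,0,0,0,0.11],[255,0,0,0,0.11]]'
python3 - <<'E'
from h import *
snap("side","s6");a,_,_=snap("wrist","w6");snap("scene","sc6")
b,_,_=load("s6");c,_,_=load("sc6")
o=np.hstack([cv2.resize(a[:,150:500],(420,576)),np.vstack([cv2.resize(b[160:340,220:400],(288,288),interpolation=cv2.INTER_CUBIC),cv2.resize(c[100:280,240:420],(288,288),interpolation=cv2.INTER_CUBIC)])]);cv2.imwrite("pics/c6.png",o[:,:,::-1])
E
```

```text
t: 16.2
tool_pos: [0.5352, -0.0829, 0.3779]
ee_rot: [0.0, 3.141, -0.0]
force: [0.4, 0.6, -2.6]
opening: 0.229
finger_force: 60.0
t: 17.7
tool_pos: [0.4831, 0.1639, 0.3774]
ee_rot: [-1.202, -2.902, 0.001]
force: [0.0, -0.2, -2.1]
opening: 0.227
finger_force: 60.0
t: 18.6
tool_pos: [0.4833, 0.1634, 0.3777]
ee_rot: [2.222, 2.22, -0.001]
force: [-0.1, -1.3, -2.3]
opening: 0.225
finger_force: 60.0
t: 19.1
tool_pos: [0.4831, 0.1642, 0.3779]
ee_rot: [2.315, 2.124, 0.0]
force: [0.4, 0.6, -2.2]
opening: 0.221
finger_force: 60.0
```

View pics/c6.png

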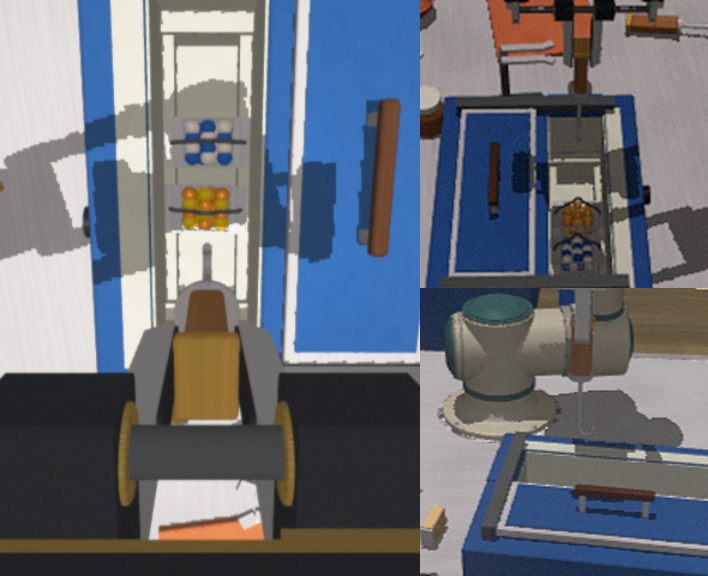

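The composite shows the hook hanging upright. In the wrist view the J tip is at about (322,207), the yellow bail at about (321,176), and the blue bail at about (324,117).

```bash
python3 - <<'E'
from h import *
np.set_printoptions(precision=4,suppress=True)
im,K,E=load("w6")
s=env.sense();Rm=R.from_rotvec(s["ee_rot"]).as_matrix();t=s["tool_pos"]
f=lambda p:(Rm.T@(p-t))*1000
print("tip",f(onz(K,E,(322.5,207),t[2]-.1245)),"collar L/R",f(onz(K,E,(150+174*.8333,315*.8333),t[2]-.0485)),f(onz(K,E,(150+237*.8333,315*.8333),t[2]-.0485)))
g=cv2.cvtColor(np.ascontiguousarray(im),cv2.COLOR_RGB2GRAY)
for n,(y0,y1) in(("b4",(165,190)),("b2",(105,130))):
    m=(g[y0:y1,280:365]<75).astype(np.uint8);hs=cv2.cvtColor(np.ascontiguousarray(im[y0:y1,280:365]),cv2.COLOR_RGB2HSV);m&=(hs[...,1]<90).astype(np.uint8)
    L=cv2.connectedComponentsWithStats(m);k=1+np.argmax(L[2][1:,4]);ys,xs=np.where(L[1]==k)
    x0,x1=xs.min()+280,xs.max()+280;xm=(x0+x1)/2;ya=np.mean(ys[abs(xs+280-xm)<4])+y0
    p=onz(K,E,(xm,ya),.116);print(n,x0,x1,xm,ya,p,f(p))
E
```

```text
tip [ 16.6967   1.0495 124.4994] collar L/R [ -3.1574 -14.8568  48.4985] [-3.1508 15.3    48.5018]
b4 291 350 320.5 177.33333333333334 [0.4845 0.1904 0.116 ] [ 26.1071  -0.8629 261.8727]
b2 293 354 323.5 117.04347826086956 [0.4929 0.2513 0.116 ] [ 87.5188   2.2447 261.8706]
```

```bash
python3 -m jog '[[255,-0.005,-0.004,0.02,0],[255,-0.005,-0.004,0.06,0],[255,-0.005,-0.004,0.11,0],[255,-0.005,-0.004,0.16,0],[255,-0.005,-0.004,0.21,0],[255,-0.005,-0.004,0.26,0],[255,-0.005,-0.004,0.3,0],[255,-0.005,-0.004,0.33,0],[255,-0.005,-0.004,0.355,0],[255,-0.005,-0.004,0.37,0],[255,-0.005,-0.004,0.371,0],[255,-0.005,-0.004,0.371,0],[255,-0.005,-0.004,0.371,0]]'
python3 - <<'E'
from h import *
a,_,_=snap("wrist","w7")
b,_,_=snap("side","s7")
o=np.hstack([cv2.resize(a[130:310,240:400],(533,600),interpolation=cv2.INTER_CUBIC),cv2.resize(b[190:290,255:300],(265,600),interpolation=cv2.INTER_CUBIC)]);cv2.imwrite("pics/c7.png",o[:,:,::-1])
E
```

```text
t: 20.55
tool_pos: [0.4818, 0.1625, 0.2302]
ee_rot: [2.315, 2.123, 0.002]
force: [-0.5, -0.5, -1.7]
opening: 0.223
finger_force: 60.0
```

View pics/c7.png

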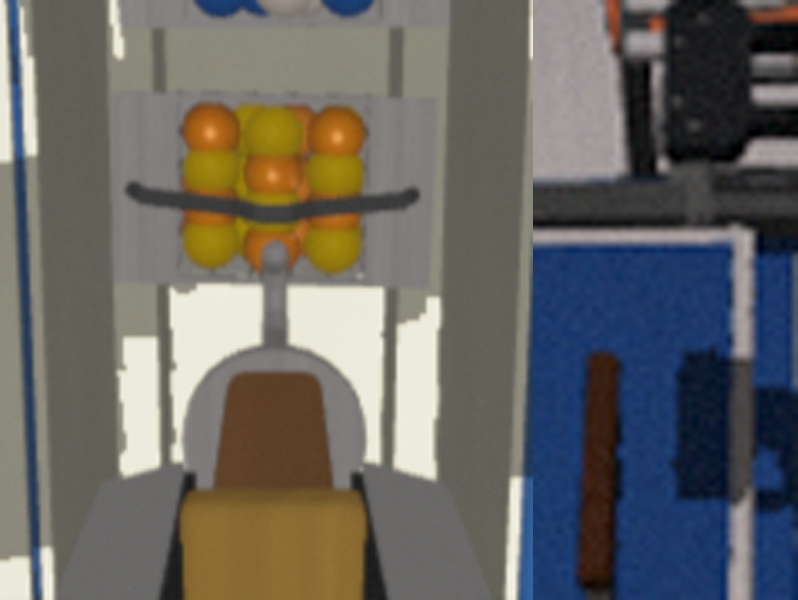

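The J tip at (275,255) in the crop is lined up with the bail's centre and clear of it. I slide it under the bail and lift.

```bash
python3 -m jog '[[255,0.004,0,0,0],[255,0.01,0,0,0],[255,0.018,0,0,0],[255,0.026,0,0,0],[255,0.034,0,0,0],[255,0.04,0,0,0],[255,0.044,0,0,0],[255,0.044,0,0,0],[255,0.044,0,0,0]]'
python3 -m jog '[[255,0,0,-0.01,0],[255,0,0,-0.02,0],[255,0,0,-0.03,0],[255,0,0,-0.038,0],[255,0,0,-0.043,0],[255,0,0,-0.047,0],[255,0,0,-0.051,0],[255,0,0,-0.055,0],[255,0,0,-0.06,0],[255,0,0,-0.067,0],[255,0,0,-0.075,0],[255,0,0,-0.075,0],[255,0,0,-0.075,0]]'
python3 - <<'E'
from h import *
a,_,_=snap("wrist","w8")
b,_,_=snap("scene","s8")
o=np.hstack([cv2.resize(a[130:310,240:400],(533,600),interpolation=cv2.INTER_CUBIC),cv2.resize(b[100:250,290:356],(265,600),interpolation=cv2.INTER_CUBIC)]);cv2.imwrite("pics/c8.png",o[:,:,::-1])
E
```

```text
t: 21.55
tool_pos: [0.4828, 0.1799, 0.2295]
ee_rot: [2.315, 2.123, -0.0]
force: [0.6, -0.1, -1.2]
opening: 0.225
finger_force: 60.0
t: 22.85
tool_pos: [0.4829, 0.18, 0.2596]
ee_rot: [2.315, 2.123, 0.0]
force: [0.7, 0.1, -3.0]
opening: 0.225
finger_force: 60.0
```

View pics/c8.png

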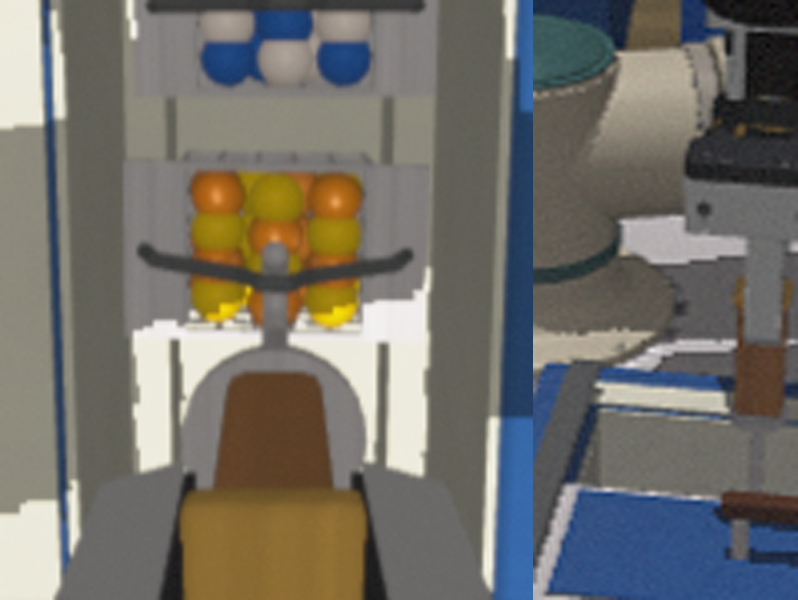

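The crop shows the yellow basket hanging level on the hook, its bail in the J at (275,285). I lift it clear and re-measure the shelf.

```bash
python3 -m jog '[[255,0,0,-0.005,0],[255,0,0,-0.015,0],[255,0,0,-0.03,0],[255,0,0,-0.05,0],[255,0,0,-0.075,0],[255,0,0,-0.105,0],[255,0,0,-0.135,0],[255,0,0,-0.17,0],[255,0,0,-0.205,0],[255,0,0,-0.24,0],[255,0,0,-0.275,0],[255,0,0,-0.31,0],[255,0,0,-0.345,0],[255,0,0,-0.38,0],[255,0,0,-0.41,0],[255,0,0,-0.435,0],[255,0,0,-0.45,0],[255,0,0,-0.46,0],[255,0,0,-0.465,0],[255,0,0,-0.465,0]]'
cat >> h.py <<'E'
def shelf():
    im,K,E=snap("scene");hsv=cv2.cvtColor(np.ascontiguousarray(im),cv2.COLOR_RGB2HSV)
    m=((hsv[...,0]<14)&(hsv[...,1]>140)).astype(np.uint8);m[:225]=0;m[315:]=0;m[:,215:]=0
    m=cv2.morphologyEx(m,cv2.MORPH_OPEN,np.ones((3,3)))
    c=max(cv2.findContours(m,0,2)[0],key=cv2.contourArea);c=cv2.convexHull(c)
    P=np.array([onz(K,E,p,.012)[:2] for p in c[:,0]],np.float32)*1000
    return cv2.minAreaRect(P)
E
python3 - <<'E'
from h import *
print(shelf())
E
```

```text
t: 24.95
tool_pos: [0.4828, 0.18, 0.4454]
ee_rot: [-2.315, -2.123, 0.0]
force: [0.2, 0.2, -2.6]
opening: 0.226
finger_force: 60.0
((505.16998291015625, -346.6920166015625), (202.0417938232422, 279.7051696777344), 4.504254341125488)
```

```bash
python3 -m jog '[[255,-0.005,0.001,0,0],[255,-0.015,0.002,0,0],[255,-0.03,0.004,0,0],[255,-0.05,0.006,0,0],[255,-0.075,0.009,0,0],[255,-0.105,0.013,0,0],[255,-0.14,0.017,0,0],[255,-0.18,0.022,0,0],[255,-0.22,0.027,0,0],[255,-0.26,0.032,0,0],[255,-0.3,0.037,0,0],[255,-0.34,0.042,0,0],[255,-0.38,0.047,0,0],[255,-0.42,0.052,0,0],[255,-0.46,0.057,0,0],[255,-0.5,0.062,0,0],[255,-0.54,0.067,0,0],[255,-0.58,0.072,0,0],[255,-0.62,0.077,0,0],[255,-0.66,0.082,0,0]]'
python3 -m jog '[[255,-0.04,0.005,0,0],[255,-0.08,0.01,0,0],[255,-0.12,0.015,0,0],[255,-0.16,0.02,0,0],[255,-0.2,0.025,0,0],[255,-0.24,0.03,0,0],[255,-0.28,0.035,0,0],[255,-0.32,0.04,0,0],[255,-0.36,0.045,0,0],[255,-0.4,0.05,0,0],[255,-0.44,0.054,0,0],[255,-0.48,0.059,0,0],[255,-0.52,0.064,0,0],[255,-0.56,0.069,0,0],[255,-0.6,0.074,0,0],[255,-0.64,0.079,0,0],[255,-0.68,0.084,0,0],[255,-0.71,0.088,0,0],[255,-0.735,0.091,0,0],[255,-0.76,0.094,0,0]]'
python3 -m jog '[[255,-0.02,0.002,0,0],[255,-0.04,0.005,0,0],[255,-0.055,0.007,0,0],[255,-0.067,0.008,0,0],[255,-0.075,0.009,0,0],[255,-0.079,0.009,0,0],[255,-0.08,0.01,0,0],[255,-0.08,0.01,0,0],[255,-0.08,0.01,0,0],[255,-0.08,0.01,0,0]]'
python3 - <<'E'
from h import *
print(shelf());snap("wrist","w9")
E
```

```text
t: 27.0
tool_pos: [0.4923, -0.0875, 0.4456]
ee_rot: [2.316, 2.122, -0.0]
force: [0.2, 0.1, -2.3]
opening: 0.225
finger_force: 60.0
t: 29.0
tool_pos: [0.504, -0.3927, 0.4455]
ee_rot: [-2.315, -2.123, -0.0]
force: [-0.3, 0.2, -3.3]
opening: 0.226
finger_force: 60.0
t: 30.0
tool_pos: [0.5052, -0.424, 0.4457]
ee_rot: [2.315, 2.124, 0.0]
force: [0.3, -0.3, -3.4]
opening: 0.225
finger_force: 60.0
((505.21197509765625, -347.22296142578125), (202.04214477539062, 278.9317626953125), 4.504249095916748)
```

```bash
cat >> h.py <<'E'
def hookshift(fn,ref="w8"):
    a=cv2.cvtColor(np.ascontiguousarray(load(ref)[0]),cv2.COLOR_RGB2HSV);b=cv2.cvtColor(np.ascontiguousarray(load(fn)[0]),cv2.COLOR_RGB2HSV)
    t=a[238:290,300:345];r=cv2.matchTemplate(b[218:310,280:365],t,cv2.TM_CCOEFF_NORMED);_,v,_,l=cv2.minMaxLoc(r);return v,(l[0]-20,l[1]-20)
E
python3 -c "
from h import *
print(hookshift('w9'),hookshift('w7'))"
python3 -m jog '[[255,0,0,0.005,0],[255,0,0,0.015,0],[255,0,0,0.035,0],[255,0,0,0.06,0],[255,0,0,0.095,0],[255,0,0,0.13,0],[255,0,0,0.17,0],[255,0,0,0.21,0],[255,0,0,0.25,0],[255,0,0,0.29,0],[255,0,0,0.33,0],[255,0,0,0.37,0],[255,0,0,0.41,0],[255,0,0,0.44,0],[255,0,0,0.465,0],[255,0,0,0.485,0],[255,0,0,0.5,0],[255,0,0,0.51,0],[255,0,0,0.518,0],[255,0,0,0.522,0]]'
```

```text
(0.9920742511749268, (0, 0)) (0.9948030710220337, (0, 0))
t: 32.1
tool_pos: [0.5053, -0.4243, 0.2367]
ee_rot: [2.315, 2.123, 0.0]
force: [-0.2, 0.1, -4.5]
opening: 0.225
finger_force: 60.0
```

Hook unmoved in the grip. Now I set it down slowly and lower past contact.

```bash
python3 -m jog '[[255,0,0,0.002,0],[255,0,0,0.005,0],[255,0,0,0.008,0],[255,0,0,0.011,0],[255,0,0,0.014,0],[255,0,0,0.017,0],[255,0,0,0.02,0],[255,0,0,0.023,0],[255,0,0,0.026,0],[255,0,0,0.029,0],[255,0,0,0.032,0],[255,0,0,0.036,0],[255,0,0,0.041,0],[255,0,0,0.048,0],[255,0,0,0.056,0],[255,0,0,0.064,0],[255,0,0,0.072,0],[255,0,0,0.079,0],[255,0,0,0.079,0],[255,0,0,0.079,0]]'
python3 - <<'E'
from h import *
np.set_printoptions(precision=1,suppress=True)
im,K,E=snap("wrist","w10");print(hookshift("w10"))
s=env.sense();Rm=R.from_rotvec(s["ee_rot"]).as_matrix();t=s["tool_pos"]
g=cv2.cvtColor(np.ascontiguousarray(im),cv2.COLOR_RGB2GRAY);hs=cv2.cvtColor(np.ascontiguousarray(im),cv2.COLOR_RGB2HSV)
m=((g<85)&(hs[...,1]<90)).astype(np.uint8);m[:150]=0;m[260:]=0;m[:,:255]=0;m[:,385:]=0
L=cv2.connectedComponentsWithStats(m);
for k in range(1,L[0]):
    if L[2][k,4]>40: print(L[2][k],(Rm.T@(onz(K,E,L[3][k],.085)-t))*1000)
E
```

```text
t: 34.1
tool_pos: [0.5052, -0.4242, 0.205]
ee_rot: [2.315, 2.123, 0.0]
force: [-0.1, 0.2, -1.9]
opening: 0.225
finger_force: 60.0
(0.9625399112701416, (0, 0))
[279 207  87  15 380] [ 11.8   0.5 120.2]
```

```bash
python3 -m jog '[[255,-0.004,0,0,0],[255,-0.01,0,0,0],[255,-0.018,0,0,0],[255,-0.027,0,0,0],[255,-0.036,0,0,0],[255,-0.045,0,0,0],[255,-0.054,0,0,0],[255,-0.06,0,0,0],[255,-0.06,0,0,0],[255,-0.06,0,-0.02,0],[255,-0.06,0,-0.06,0],[255,-0.06,0,-0.11,0],[255,-0.06,0,-0.16,0],[255,-0.06,0,-0.22,0],[255,-0.06,0,-0.28,0],[255,-0.06,0,-0.34,0],[255,-0.06,0,-0.4,0],[255,-0.06,0,-0.43,0],[255,-0.06,0,-0.43,0],[255,-0.06,0,-0.43,0]]'
python3 - <<'E'
from h import *
np.set_printoptions(precision=1,suppress=True)
im,K,E=snap("wrist","w11");print(hookshift("w11"))
s=env.sense();Rm=R.from_rotvec(s["ee_rot"]).as_matrix();t=s["tool_pos"]
g=cv2.cvtColor(np.ascontiguousarray(im),cv2.COLOR_RGB2GRAY);hs=cv2.cvtColor(np.ascontiguousarray(im),cv2.COLOR_RGB2HSV)
m=((g<85)&(hs[...,1]<90)).astype(np.uint8);m[:80]=0;m[260:]=0;m[:,:235]=0;m[:,405:]=0
L=cv2.connectedComponentsWithStats(m);
for k in range(1,L[0]):
    if L[2][k,4]>40: print(L[2][k],onz(K,E,L[3][k],.085)*1000)
E
```

```text
t: 36.15
tool_pos: [0.5031, -0.4479, 0.3772]
ee_rot: [2.315, 2.123, 0.0]
force: [-1.3, -0.6, -1.5]
opening: 0.225
finger_force: 60.0
(0.9936444163322449, (0, 0))
[293 165  58   5 137] [ 505.7 -413.5   85. ]
```

```bash
python3 -m jog '[[255,0.01,-0.001,0,0],[255,0.03,-0.003,0,0],[255,0.06,-0.006,0,0],[255,0.1,-0.011,0,0],[255,0.15,-0.016,0,0],[255,0.21,-0.022,0,0],[255,0.27,-0.029,0,0],[255,0.33,-0.035,0,0],[255,0.39,-0.041,0,0],[255,0.45,-0.048,0,0],[255,0.51,-0.054,0,0],[255,0.57,-0.06,0,0],[255,0.63,-0.067,0,0],[255,0.69,-0.073,0,0],[255,0.75,-0.08,0,0],[255,0.81,-0.086,0,0],[255,0.87,-0.092,0,0],[255,0.93,-0.099,0,0],[255,0.99,-0.105,0,0]]'
python3 -m jog '[[255,0.06,-0.006,0,0],[255,0.12,-0.013,0,0],[255,0.18,-0.019,0,0],[255,0.24,-0.025,0,0],[255,0.3,-0.032,0,0],[255,0.36,-0.038,0,0],[255,0.42,-0.045,0,0],[255,0.48,-0.051,0,0],[255,0.54,-0.057,0,0],[255,0.59,-0.063,0,0],[255,0.63,-0.067,0,0],[255,0.66,-0.07,0,0],[255,0.675,-0.071,0,0],[255,0.679,-0.072,0,0],[255,0.679,-0.072,0,0],[255,0.679,-0.072,0,0],[255,0.679,-0.072,0,0]]'
cat > bail.py <<'E'
from h import *
np.set_printoptions(precision=1,suppress=True)
im,K,E=snap("wrist",sys.argv[1]);print(hookshift(sys.argv[1]));z=float(sys.argv[2])
s=env.sense();Rm=R.from_rotvec(s["ee_rot"]).as_matrix();t=s["tool_pos"]
g=cv2.cvtColor(np.ascontiguousarray(im),cv2.COLOR_RGB2GRAY);hs=cv2.cvtColor(np.ascontiguousarray(im),cv2.COLOR_RGB2HSV)
m=((g<75)&(hs[...,1]<90)).astype(np.uint8);m[:80]=0;m[260:]=0;m[:,:270]=0;m[:,375:]=0
L=cv2.connectedComponentsWithStats(m)
for k in range(1,L[0]):
    if L[2][k,4]>40:
        ys,xs=np.where(L[1]==k);xm=(xs.min()+xs.max())/2;ya=np.mean(ys[abs(xs-xm)<4])
        print(L[2][k],xm,ya,(Rm.T@(onz(K,E,(xm,ya),z)-t))*1000)
E
python3 bail.py w12 0.116
```

```text
t: 38.1
tool_pos: [0.4942, -0.0478, 0.3775]
ee_rot: [2.314, 2.124, 0.001]
force: [-1.3, -0.7, -2.2]
opening: 0.222
finger_force: 60.0
t: 39.8
tool_pos: [0.4903, 0.2224, 0.3771]
ee_rot: [2.316, 2.122, -0.0]
force: [0.5, 0.0, -2.4]
opening: 0.225
finger_force: 60.0
(0.9920400977134705, (0, 0))
[291 171  61   5 141] 321.0 174.0 [ 29.6  -0.3 261.1]
```

```bash
python3 -m jog '[[255,0,-0.003,0.02,0],[255,0,-0.003,0.06,0],[255,0,-0.003,0.11,0],[255,0,-0.003,0.16,0],[255,0,-0.003,0.21,0],[255,0,-0.003,0.26,0],[255,0,-0.003,0.3,0],[255,0,-0.003,0.33,0],[255,0,-0.003,0.355,0],[255,0,-0.003,0.367,0],[255,0,-0.003,0.369,0],[255,0,-0.003,0.369,0],[255,0,-0.003,0.369,0]]'
python3 bail.py w13 0.116; python3 - <<'E'
from h import *
# J tip centre column, bead-free: bright grey tip compared with w7
a,K,E=load("w7");b,_,_=load("w13")
g=lambda i:cv2.cvtColor(np.ascontiguousarray(i),cv2.COLOR_RGB2HSV)[...,1]
r=cv2.matchTemplate(b[190:260,300:345],a[198:235,314:332],cv2.TM_CCOEFF_NORMED);_,v,_,l=cv2.minMaxLoc(r);print("shaft match",v,l[0]+300-314,l[1]+190-198)
E
```

```text
t: 41.15
tool_pos: [0.4895, 0.2234, 0.2302]
ee_rot: [2.315, 2.123, 0.002]
force: [0.6, -0.9, -1.4]
opening: 0.225
finger_force: 60.0
(0.9960482716560364, (0, 0))
[279 185  87  11 347] 322.0 193.0 [ 28.5   0.7 114.2]
shaft match 0.8808317184448242 0 0
```

```bash
python3 -m jog '[[255,0.004,0,0,0],[255,0.01,0,0,0],[255,0.018,0,0,0],[255,0.026,0,0,0],[255,0.034,0,0,0],[255,0.041,0,0,0],[255,0.046,0,0,0],[255,0.046,0,0,0],[255,0.046,0,0,0]]'
python3 -m jog '[[255,0,0,-0.01,0],[255,0,0,-0.02,0],[255,0,0,-0.03,0],[255,0,0,-0.038,0],[255,0,0,-0.043,0],[255,0,0,-0.047,0],[255,0,0,-0.051,0],[255,0,0,-0.055,0],[255,0,0,-0.06,0],[255,0,0,-0.067,0],[255,0,0,-0.075,0],[255,0,0,-0.075,0],[255,0,0,-0.075,0]]'
python3 bail.py w14 0.126
```

```text
t: 42.1
tool_pos: [0.4906, 0.2415, 0.2294]
ee_rot: [2.315, 2.123, -0.0]
force: [0.1, 0.5, -1.4]
opening: 0.226
finger_force: 60.0
t: 43.4
tool_pos: [0.4906, 0.2415, 0.2596]
ee_rot: [2.315, 2.123, 0.0]
force: [1.0, 0.5, -3.5]
opening: 0.227
finger_force: 60.0
(0.9977148175239563, (0, 0))
[282 204  81  13 299] 322.0 214.5 [  9.5   0.8 133.5]
```

```bash
python3 -m jog '[[255,0,0,-0.005,0],[255,0,0,-0.015,0],[255,0,0,-0.03,0],[255,0,0,-0.05,0],[255,0,0,-0.075,0],[255,0,0,-0.105,0],[255,0,0,-0.135,0],[255,0,0,-0.17,0],[255,0,0,-0.205,0],[255,0,0,-0.24,0],[255,0,0,-0.275,0],[255,0,0,-0.31,0],[255,0,0,-0.345,0],[255,0,0,-0.38,0],[255,0,0,-0.41,0],[255,0,0,-0.435,0],[255,0,0,-0.45,0],[255,0,0,-0.46,0],[255,0,0,-0.465,0],[255,0,0,-0.465,0]]'
python3 - <<'E'
from h import *
snap("wrist","w15");print(hookshift("w15"),shelf())
E
```

```text
t: 45.45
tool_pos: [0.4905, 0.2415, 0.4454]
ee_rot: [-2.315, -2.123, 0.0]
force: [0.3, 0.9, -3.5]
opening: 0.224
finger_force: 60.0
(0.990718424320221, (0, 0)) ((505.20806884765625, -347.17340087890625), (202.04214477539062, 279.0312194824219), 4.504254341125488)
```

```bash
python3 -m jog '[[255,-0.005,0,0,0],[255,-0.015,0.001,0,0],[255,-0.03,0.003,0,0],[255,-0.05,0.005,0,0],[255,-0.075,0.007,0,0],[255,-0.105,0.01,0,0],[255,-0.14,0.014,0,0],[255,-0.18,0.017,0,0],[255,-0.22,0.021,0,0],[255,-0.26,0.025,0,0],[255,-0.3,0.029,0,0],[255,-0.34,0.033,0,0],[255,-0.38,0.037,0,0],[255,-0.42,0.041,0,0],[255,-0.46,0.045,0,0],[255,-0.5,0.049,0,0],[255,-0.54,0.052,0,0],[255,-0.58,0.056,0,0],[255,-0.62,0.06,0,0],[255,-0.66,0.064,0,0]]'
python3 -m jog '[[255,-0.04,0.004,0,0],[255,-0.08,0.008,0,0],[255,-0.12,0.012,0,0],[255,-0.16,0.016,0,0],[255,-0.2,0.019,0,0],[255,-0.24,0.023,0,0],[255,-0.28,0.027,0,0],[255,-0.32,0.031,0,0],[255,-0.36,0.035,0,0],[255,-0.4,0.039,0,0],[255,-0.44,0.043,0,0],[255,-0.48,0.047,0,0],[255,-0.515,0.05,0,0],[255,-0.545,0.053,0,0],[255,-0.575,0.056,0,0],[255,-0.6,0.058,0,0],[255,-0.625,0.061,0,0],[255,-0.645,0.063,0,0],[255,-0.66,0.064,0,0],[255,-0.67,0.065,0,0]]'
python3 -m jog '[[255,-0.003,0,0,0],[255,-0.003,0,0,0],[255,-0.003,0,0,0],[255,-0.003,0,0,0],[255,-0.003,0,0,0]]'
python3 - <<'E'
from h import *
snap("wrist","w16");print(hookshift("w16"),shelf())
E
```

```text
t: 47.55
tool_pos: [0.4928, -0.0253, 0.4456]
ee_rot: [2.316, 2.122, 0.0]
force: [-0.8, 0.4, -3.8]
opening: 0.226
finger_force: 60.0
t: 49.55
tool_pos: [0.4961, -0.2934, 0.4454]
ee_rot: [-2.315, -2.123, -0.0]
force: [0.2, -0.1, -3.6]
opening: 0.224
finger_force: 60.0
t: 50.05
tool_pos: [0.496, -0.2939, 0.4456]
ee_rot: [2.315, 2.124, 0.0]
force: [0.5, 0.2, -4.3]
opening: 0.228
finger_force: 60.0
(0.9561473727226257, (0, 0)) ((505.2030029296875, -347.10888671875), (202.04214477539062, 279.16064453125), 4.504254341125488)
```

```bash
python3 -m jog '[[255,0,0,0.005,0],[255,0,0,0.015,0],[255,0,0,0.035,0],[255,0,0,0.06,0],[255,0,0,0.095,0],[255,0,0,0.13,0],[255,0,0,0.17,0],[255,0,0,0.21,0],[255,0,0,0.25,0],[255,0,0,0.29,0],[255,0,0,0.33,0],[255,0,0,0.37,0],[255,0,0,0.41,0],[255,0,0,0.44,0],[255,0,0,0.465,0],[255,0,0,0.485,0],[255,0,0,0.5,0],[255,0,0,0.51,0],[255,0,0,0.518,0],[255,0,0,0.522,0]]'
python3 -m jog '[[255,0,0,0.002,0],[255,0,0,0.005,0],[255,0,0,0.008,0],[255,0,0,0.011,0],[255,0,0,0.014,0],[255,0,0,0.017,0],[255,0,0,0.02,0],[255,0,0,0.023,0],[255,0,0,0.026,0],[255,0,0,0.029,0],[255,0,0,0.032,0],[255,0,0,0.036,0],[255,0,0,0.041,0],[255,0,0,0.048,0],[255,0,0,0.056,0],[255,0,0,0.064,0],[255,0,0,0.072,0],[255,0,0,0.079,0],[255,0,0,0.079,0],[255,0,0,0.079,0]]'
python3 bail.py w17 0.091
```

```text
t: 52.15
tool_pos: [0.4961, -0.2942, 0.2367]
ee_rot: [2.315, 2.123, 0.0]
force: [-0.4, 0.7, -3.3]
opening: 0.221
finger_force: 60.0
t: 54.15
tool_pos: [0.496, -0.2941, 0.205]
ee_rot: [-2.315, -2.123, -0.0]
force: [-0.1, -0.2, -2.6]
opening: 0.221
finger_force: 60.0
(0.9599537253379822, (0, 0))
[279 208  86  13 340] 321.5 218.5 [ 10.2   0.2 114.1]
```

```bash
python3 -m jog '[[255,-0.004,0,0,0],[255,-0.01,0,0,0],[255,-0.018,0,0,0],[255,-0.027,0,0,0],[255,-0.036,0,0,0],[255,-0.045,0,0,0],[255,-0.054,0,0,0],[255,-0.06,0,0,0],[255,-0.06,0,0,0],[255,-0.06,0,-0.02,0],[255,-0.06,0,-0.06,0],[255,-0.06,0,-0.11,0],[255,-0.06,0,-0.16,0],[255,-0.06,0,-0.22,0],[255,-0.06,0,-0.28,0],[255,-0.06,0,-0.34,0],[255,-0.06,0,-0.4,0],[255,-0.06,0,-0.43,0],[255,-0.06,0,-0.43,0],[255,-0.06,0,-0.43,0]]'
python3 bail.py w18 0.091
python3 -m jog '[[255,0.02,0.002,0,-0.05],[255,0.05,0.005,0,-0.12],[255,0.1,0.01,0,-0.2],[255,0.16,0.015,0,-0.3],[255,0.22,0.02,0,-0.4],[255,0.28,0.025,0,-0.5],[255,0.34,0.03,0,-0.6],[255,0.4,0.035,0,-0.7],[255,0.46,0.04,0,-0.8],[255,0.51,0.045,0,-0.9],[255,0.55,0.048,0,-0.97],[255,0.58,0.05,0,-1],[255,0.594,0.052,0,-1],[255,0.594,0.052,0,-1]]'
python3 -m jog '[[255,0,0,0,-0.08],[255,0,0,0,-0.2],[255,0,0,0,-0.35],[255,0,0,0,-0.5],[255,0,0,0,-0.65],[255,0,0,0,-0.8],[255,0,0,0,-0.92],[255,0,0,0,-1],[255,0,0,0,-1]]'
python3 -m jog '[[255,0,0,0,-0.08],[255,0,0,0,-0.11],[255,0,0,0,-0.11],[255,0,0,0,-0.11],[255,0,0,0,-0.11]]'
python3 - <<'E'
from h import *
np.set_printoptions(precision=4,suppress=True)
snap("wrist","w19");print(hookshift("w19"))
s=env.sense();Rm=R.from_rotvec(s["ee_rot"]).as_matrix();print(s["tool_pos"],s["ee_rot"],Rm.T@(np.array([.5352,-.0829,.2035])-s["tool_pos"])/.4)
E
```

```text
t: 56.2
tool_pos: [0.4937, -0.3178, 0.3764]
ee_rot: [-2.314, -2.123, 0.0]
force: [-0.1, 1.0, -1.1]
opening: 0.221
finger_force: 60.0
(0.9582928419113159, (0, 0))
[293 166  58   5 133] 321.5 168.65 [ 33.3   0.7 284.8]
t: 57.65
tool_pos: [0.5352, -0.0827, 0.3769]
ee_rot: [-1.326, -2.848, 0.0]
force: [0.4, 0.5, -1.1]
opening: 0.225
finger_force: 60.0
t: 58.55
tool_pos: [0.5351, -0.0841, 0.3769]
ee_rot: [-0.138, -3.138, 0.001]
force: [0.3, 0.9, -2.0]
opening: 0.226
finger_force: 60.0
t: 59.05
tool_pos: [0.5351, -0.0832, 0.3771]
ee_rot: [0.001, 3.142, -0.0]
force: [0.6, 0.0, -2.9]
opening: 0.227
finger_force: 60.0
(0.9871333837509155, (0, 0))
[ 0.5351 -0.0832  0.3771] [ 0.0011  3.1415 -0.0001] [-0.0001  0.0008  0.434 ]
```

```bash
python3 -m jog '[[255,0,0.001,0.02,0],[255,0,0.001,0.06,0],[255,0,0.001,0.1,0],[255,0,0.001,0.14,0],[255,0,0.001,0.18,0],[255,0,0.001,0.22,0],[255,0,0.001,0.26,0],[255,0,0.001,0.3,0],[255,0,0.001,0.34,0],[255,0,0.001,0.37,0],[255,0,0.001,0.395,0],[255,0,0.001,0.41,0],[255,0,0.001,0.42,0],[255,0,0.001,0.426,0],[255,0,0.001,0.43,0],[255,0,0.001,0.433,0],[255,0,0.001,0.433,0],[255,0,0.001,0.433,0]]'
```

```text
t: 60.9
tool_pos: [0.5353, -0.0828, 0.2041]
ee_rot: [0.0, 3.141, -0.0]
force: [0.2, 0.4, -2.3]
opening: 0.225
finger_force: 60.0
```

```bash
python3 -m jog '[[255,0,0,0.001,0],[255,0,0,0.002,0],[255,0,0,0.003,0],[255,0,0,0.003,0],[255,0,0,0.003,0]]'
python3 -m jog '[[200,0,0,0.003,0],[160,0,0,0.003,0],[150,0,0,0.003,0],[150,0,0,0.003,0],[130,0,0,0.003,0],[130,0,0,0.003,0],[130,0,0,-0.02,0],[130,0,0,-0.08,0],[130,0,0,-0.16,0],[60,0,0,-0.25,0],[0,0,0,-0.34,0],[0,0,0,-0.4,0],[0,0,0,-0.4,0],[0,0,0,-0.4,0]]'
python3 - <<'E'
from h import *
np.set_printoptions(precision=4,suppress=True)
im,K,E=snap("wrist","w20")
hsv=cv2.cvtColor(np.ascontiguousarray(im),cv2.COLOR_RGB2HSV)
m=((hsv[...,0]>14)&(hsv[...,0]<28)&(hsv[...,1]>120)).astype(np.uint8);m[:170]=0;m[270:]=0;m[:,:280]=0;m[:,355:]=0
c=max(cv2.findContours(m,0,2)[0],key=cv2.contourArea);r=cv2.minAreaRect(c);print(r,onz(K,E,r[0],.231))
print(shelf())
E
```

```text
t: 61.4
tool_pos: [0.5355, -0.0827, 0.2033]
ee_rot: [-0.0, 3.14, -0.0]
force: [-0.5, 0.3, 3.2]
opening: 0.224
finger_force: 60.0
t: 62.8
tool_pos: [0.5351, -0.0827, 0.3627]
ee_rot: [0.0, 3.141, -0.0]
force: [0.2, -0.6, -0.7]
opening: 0.877
finger_force: 0.0
((321.5, 228.0), (40.0, 27.0), 90.0) [ 0.5358 -0.0833  0.231 ]
((505.20806884765625, -347.17340087890625), (202.04214477539062, 279.0312194824219), 4.504254341125488)
```

```bash
python3 -m jog '[[0,-0.01,0.03,0,0.05],[0,-0.02,0.08,0,0.15],[0,-0.03,0.15,0,0.3],[0,-0.05,0.23,0,0.45],[0,-0.07,0.32,0,0.6],[0,-0.1,0.42,0,0.75],[0,-0.12,0.52,0,0.9],[0,-0.15,0.62,0,1],[0,-0.17,0.7,0,1],[0,-0.17,0.74,0,1],[0,-0.17,0.74,0,1]]'
python3 -m jog '[[0,0,0,0,0.19],[0,0,0,0,0.38],[0,0,0,0,0.57],[0,0,0,0,0.76],[0,0,0,0,0.95],[0,0,0,0,1],[0,0,0,0,1]]'
python3 -m jog '[[0,0,0,0,0.107],[0,0,0,0,0.107],[0,0,0,0,0.107],[0,0,0,0,0.107]]'
python3 - <<'E'
from h import *
np.set_printoptions(precision=4,suppress=True)
im,K,E=snap("wrist","w21")
hsv=cv2.cvtColor(np.ascontiguousarray(im),cv2.COLOR_RGB2HSV)
m=(((hsv[...,0]<15)|(hsv[...,0]>170))&(hsv[...,1]>100)&(hsv[...,2]<150)).astype(np.uint8);m[:80]=0;m[320:]=0;m[:,:270]=0;m[:,380:]=0
c=max(cv2.findContours(m,0,2)[0],key=cv2.contourArea);r=cv2.minAreaRect(c);print(r)
p=onz(K,E,r[0],.232);s=env.sense();Rm=R.from_rotvec(s["ee_rot"]).as_matrix();p[2]=.212
print(p,s["tool_pos"],"shift",Rm.T@(p-s["tool_pos"])/.4)
E
```

```text
t: 64.0
tool_pos: [0.6024, 0.2147, 0.3608]
ee_rot: [-1.197, -2.901, 0.003]
force: [1.0, 0.7, -0.0]
opening: 1.002
finger_force: 0.0
t: 64.7
tool_pos: [0.6026, 0.2111, 0.3627]
ee_rot: [2.223, 2.219, -0.002]
force: [0.1, 0.5, 0.2]
opening: 1.0
finger_force: 0.0
t: 65.1
tool_pos: [0.603, 0.2128, 0.3627]
ee_rot: [2.312, 2.127, -0.0]
force: [0.0, -0.5, 0.4]
opening: 1.001
finger_force: 0.0
((321.5, 226.0), (124.0, 13.0), 90.0)
[0.6034 0.2137 0.212 ] [0.603  0.2129 0.3627] shift [0.0022 0.0007 0.3768]
```

```bash
python3 -m jog '[[0,0.002,0.001,0.08,0],[0,0.002,0.001,0.16,0],[0,0.002,0.001,0.24,0],[0,0.002,0.001,0.31,0],[0,0.002,0.001,0.355,0],[0,0.002,0.001,0.375,0],[0,0.002,0.001,0.377,0],[0,0.002,0.001,0.377,0],[255,0.002,0.001,0.377,0],[255,0.002,0.001,0.377,0],[255,0.002,0.001,0.377,0],[255,0.002,0.001,0.377,0],[255,0.002,0.001,0.377,0],[255,0.002,0.001,0.377,0],[255,0.002,0.001,0.377,0],[255,0.002,0.001,0.377,0],[255,0.002,0.001,0.377,0],[255,0.002,0.001,0.377,0],[255,0.002,0.001,0.377,0],[255,0.002,0.001,0.377,0]]' 25
python3 -m jog '[[255,0,0,0,0],[255,0,-0.005,0,0],[255,0,-0.015,0,0],[255,0,-0.03,0,0],[255,0,-0.05,0,0],[255,0,-0.075,0,0],[255,0,-0.1,0,0],[255,0,-0.125,0,0],[255,0,-0.15,0,0],[255,0,-0.175,0,0],[255,0,-0.2,0,0],[255,0,-0.225,0,0],[255,0,-0.25,0,0],[255,0,-0.27,0,0],[255,0,-0.28,0,0],[255,0,-0.287,0,0],[255,0,-0.292,0,0],[255,0,-0.296,0,0],[255,0,-0.296,0,0],[255,0,-0.296,0,0]]'
```

```text
t: 67.15
tool_pos: [0.6031, 0.2141, 0.2119]
ee_rot: [-2.312, -2.126, 0.001]
force: [-1.3, -0.1, 0.7]
opening: 0.123
finger_force: 25.0
t: 69.15
tool_pos: [0.4886, 0.2241, 0.2118]
ee_rot: [2.311, 2.124, 0.007]
force: [8.5, 3.3, -7.3]
opening: 0.125
finger_force: 25.0
```

```bash
python3 -m jog '[[255,0,-0.005,0,0],[255,0,-0.008,0,0],[255,0,-0.008,0,0],[255,0,-0.008,0,0]]'
python3 -m jog '[[255,0,0.006,0,0],[255,0,0.01,0,0],[0,0,0.012,0,0],[0,0,0.012,0,0],[0,0,0.012,0,0],[0,0,0.012,0,0],[0,0,0.012,0,0],[0,0,0.012,-0.05,0],[0,0,0.012,-0.15,0],[0,0,0.012,-0.25,0],[0,-0.15,0.012,-0.283,0],[0,-0.157,0.012,-0.283,0],[0,-0.157,0.012,-0.283,0],[0,-0.157,0.012,-0.283,0]]'
python3 - <<'E'
from h import *
np.set_printoptions(precision=4,suppress=True)
im,K,E=snap("wrist","w22")
hsv=cv2.cvtColor(np.ascontiguousarray(im),cv2.COLOR_RGB2HSV)
m=(((hsv[...,0]<15)|(hsv[...,0]>170))&(hsv[...,1]>100)&(hsv[...,2]<150)).astype(np.uint8);m[:50]=0;m[235:]=0;m[:,:270]=0;m[:,380:]=0
c=max(cv2.findContours(m,0,2)[0],key=cv2.contourArea);r=cv2.minAreaRect(c);print(r,onz(K,E,r[0],.232))
print(shelf())
# basket colours and hook in the scene view
im,K,E=snap("scene","sc22");h=cv2.cvtColor(np.ascontiguousarray(im),cv2.COLOR_RGB2HSV)
roi=np.zeros(h.shape[:2],bool);roi[225:300,50:190]=1
for n,a,b in(("yellow",20,35),("blue",100,125)):
    ys,xs=np.where(roi&(h[...,0]>a)&(h[...,0]<b)&(h[...,1]>120));print(n,len(xs),onz(K,E,(xs.mean(),ys.mean()),.05))
a,_,_=load("scene0");print("hook diff",np.abs(a[190:250,210:236].astype(int)-im[190:250,210:236]).mean())
E
```

```text
t: 69.55
tool_pos: [0.4886, 0.2241, 0.2119]
ee_rot: [2.308, 2.12, 0.013]
force: [14.4, 2.1, -11.1]
opening: 0.121
finger_force: 25.0
t: 70.95
tool_pos: [0.4815, 0.1616, 0.3244]
ee_rot: [-2.313, -2.124, 0.001]
force: [-0.2, -0.3, 0.6]
opening: 0.997
finger_force: 0.0
((325.0, 144.5), (155.0, 16.0), 90.0) [0.4893 0.2237 0.232 ]
((505.189453125, -346.93914794921875), (202.0417938232422, 278.8200378417969), 4.504254341125488)
yellow 115 [ 0.5057 -0.428   0.05  ]
blue 79 [ 0.5149 -0.2797  0.05  ]
hook diff 6.781837606837607
```

```bash
python3 -c "
from plant import env
print(env.hand_in())"
```

```text
the job is handed in; nothing more can be done
None
```

The job is handed in; the hand-in call returned no verdict. The two baskets in the kiln (yellow/amber and blue/white) stand on the cooling shelf, the hook is back in its fork, and the lid is pushed shut against its stop. One deviation is that the fingers held the hook by its brass cap, because the cap kept them off the handle. The run took about 71 s of the 210 s allowed.

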